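Lock the rock specimen chest

ROBOT

A 7-joint arm with a two-finger parallel gripper is mounted at the origin on the work surface. World frame = base frame: x ahead of the robot, y to its left, z up, the work surface at z = 0. Lengths are in m, angles in degrees, forces in N, time in s.
With the tool pointing down it reaches from about 0.425 to 1.025 m from the base axis. Payload 9.4 kg.
Tool frame: the origin (TCP) lies midway between the tips of the shut fingers; the grasp point (between the pads) lies 19 mm behind it (r.hold_point_z is the distance from the TCP to the grasp point, in m); z points along the fingers, y is the line along which they close (so a half turn about z gives the same grasp; the last joint's range is limited). The gripper opens to 85 mm and grips with 20 to 120 N. Pads are 22 mm wide; open, the fingers measure 114 mm over their backs; the gripper's body (76 mm by 85 mm) begins 54 mm behind the grasp point. The pads swing forward as they close: fully open they stand 13 mm farther back than shut.
Start: joints at [68.715, 34.337, -0.143, 91.639, 0.103, 54.024, -4.572], TCP at [0.211, -0.694, 0.231] pointing down, gripper open.
Joint ranges: [-147.43, 147.43], [-19.82, 112.94], [-74.19, 73.91], [6.32, 146.72], [-59.91, 239.91], [6.04, 106.73], [-150.56, 150.56]. Speed limits (degrees/s): [127.2, 127.2, 172.46, 172.46, 180, 180, 180].

INTERFACE

Orientations are given as a 3x3 rotation matrix whose columns are the frame's x, y, z axes.
In Python, from station import r, eyes gives the robot as it stands. The module is installed in compiled form; this text tells all that it offers.
- The arm moves only by the shell command python3 -m pendant 'ROWS' [OPENING]. ROWS is a JSON object of lists of equal length, an entry for each row: "slide": the shift along the world's x, y, z in cm, a list of three; "yaw": the turn about the world's z in rad. A call has 1 to 12 rows; each row is the pose to reach, as a shift and turn from the pose commanded when the call began; what a row does not reach only later rows make up. A row lasts 1/10 s, in which the tool goes at most 50 mm and 8.59 degrees, less where a joint would pass 70% of its speed; a pose out of reach is approached as far as the arm can. A call with a gripper value outside its range is refused whole. OPENING is the opening in per cent of the stroke, from 0 (shut) to 100 (fully open), set as the call begins (- or left out, the last holds). The fingers move at their own pace and stop on an object; the grip force is fixed at half the most. Time passes only in rows, so rows that repeat a pose let the fingers close. It gives the time, the measured TCP pose, the force, the opening and the grip force at its end, in the units of the state.
- r.get_obs(): the state, without advancing time (a new reading comes with each control period).
- eyes.snapshot(name): name is "scene" or "top" or "wrist"; returns the picture (384x512x3 uint8, red, green, blue); there is no depth.
- eyes.get_calibration(name): a dict with "camera_matrix" (3x3 intrinsics, pixels), "R" (3x3) and "t" (3): a world point X has camera coordinates R X + t. Camera axes: x right, y down, z forward; pixel columns grow to the right and rows downward; lengths in m; the calibration is good to about 2 mm. The wrist camera is an equidistant fisheye: a pixel r from the principal point sees the ray r / f radians off the axis. A picture is of the moment at which its call begins: read the wrist's pose just before it. get_calibration takes no time and is no camera call; for the wrist camera it gives the pose at the moment of the call.
- r.close_job(): hands the job in; it is judged then, once.
The state is a dict: "t": time; "joints": joint angles; "joint_velocities": joint speeds; "joint_efforts": joint torques, N m; "tcp_pos": TCP position; "tcp_rot": TCP orientation; "ft_force": force on the tool from outside, world axes, zero at the start; "moment": the same for the moment, N m; "finger_gap": finger opening in m; "grip_force": force on a finger pad.
Only numpy, scipy, OpenCV 4.12 (cv2) and the standard library are available. Lean on these libraries where they do the work, as an engineer would, in place of code of your own. Each camera call takes 0.05 s, during which the arm holds its last target. There are 200 camera calls.

TASK

Lock up the blue rock specimen chest: swing its steel hasp fully down over the brass staple, then drop the red-handled pin through the staple loop until its collar rests on the loop, and let go. Leave the green-handled pin standing in its hole in the wooden block.

Things in the scene. Friction and masses are not known exactly. Their poses are not given: they have to be found in the camera images.
- hasp (a joint): Steel strap at the chest front's top, 60 mm wide, 4 thick, 88 long: 38 of solid plate, a 44 x 40 window, an end bar. Angle in rad: 0 shut (hangs flat on the front, staple through window), 1.57 straight out, 3.0 near upright (limit); starts 1.7 to 2.7. Stiff: stays where left, yields to 1-4 N. In staple_eye's frame the hinge axis runs along y at x +35, z +42; shut, its outer face is at x +29.
- staple_eye (a point): Middle of the brass staple, level with its bars' tops, 80 mm above the table: a level U of 8 mm bar out of the front of a fixed blue chest (200 x 300 x 130 mm high, flat lid, red tag). z up, -x straight out of the front, y along it. Vertical opening for the pin: 24 wide (y), reaching 12 beyond this point in -x and, hasp shut, 29 in +x. Chest face at x +39, lid top at z +50.
- red_pin: Loose pin with a red handle, 100 g, upright in one of two holes (90 apart) of a fixed wooden block 70 x 150 x 60 mm high, collar resting on the block. Origin: centre of the lower tip; z up the pin. From the tip: tapered steel shank, diameter 12 mm, to 55; collar, diameter 42, 55 to 61; round handle, diameter 24, 61 to 101. Seated in the staple, the tip is 55 below the staple's top.
- green_pin: The same pin with a green handle, in the other hole of the block; it is for another chest and stays there. Origin and sizes (mm) as for red_pin.

How it is judged:
By the outcome, as a careful person would: the job done as asked, in the order asked, and still so for the second after the job is handed in, with the robot touching nothing.
It also fails if it takes over 58 s, if anything falls off the work surface, if the arm or the gripper's body presses on something with over 40 N, if the wrist force passes 120 N, or if a joint passes its speed limit or range.

## Working session

There is one attempt and no reset: what is moved stays moved. The work goes in short steps, Python scripts to look and compute and a shell command to move; the robot and the scene stay as the last step left them, time stands still between calls to the robot, and variables do not carry over. Pictures are saved under pics/ and viewed, at most 10 in all, crops included, and the job is handed in when it is done.

```bash
mkdir -p pics; python3 - <<'E'
from station import r,eyes
import cv2,numpy as np
a=eyes.snapshot("scene");b=eyes.snapshot("top")
cv2.imwrite("pics/a.png",a[:,:,::-1]);cv2.imwrite("pics/b.png",b[:,:,::-1])
for n in("scene","top"):
  c=eyes.get_calibration(n);print(n,c["camera_matrix"].round(1).tolist(),c["R"].round(3).tolist(),c["t"].round(3).tolist())
o=r.get_obs();print(o["t"],o["tcp_pos"],o["tcp_rot"].round(3) if hasattr(o["tcp_rot"],"round") else o["tcp_rot"],r.hold_point_z)
E
```

```text
scene [[357.2, 0.0, 259.7], [0.0, 357.2, 192.3], [0.0, 0.0, 1.0]] [[0.493, 0.87, 0.003], [0.652, -0.368, -0.663], [-0.576, 0.329, -0.749]] [-0.232, -0.292, 1.213]
top [[402.4, 0.0, 256.1], [0.0, 402.4, 193.2], [0.0, 0.0, 1.0]] [[-0.014, -1.0, -0.003], [-0.999, 0.014, -0.035], [0.035, 0.002, -0.999]] [-0.05, 0.536, 0.942]
0.1 [ 0.21051367 -0.6933014   0.23048536] [[ 0.957  0.291 -0.001]
 [ 0.291 -0.957  0.001]
 [-0.    -0.001 -1.   ]] 0.0187
```

View pics/a.png

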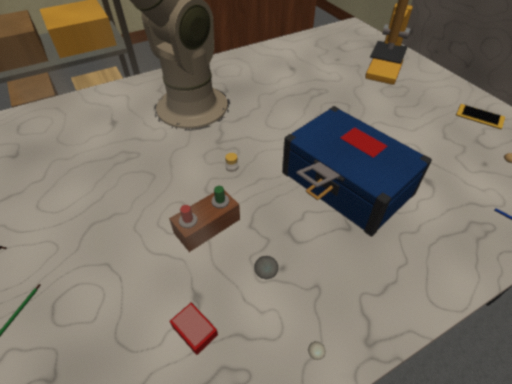

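View pics/b.png

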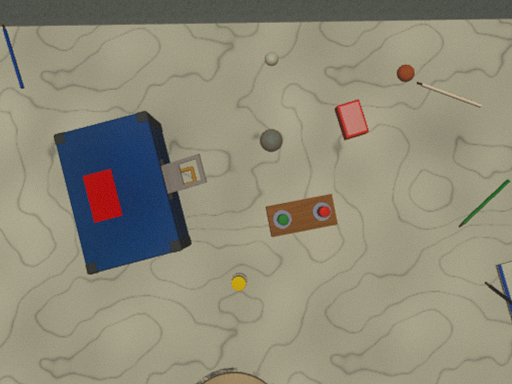

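Scene: chest at (355,165), hasp with staple at (320,180), red pin (186,215), green pin (219,195). Top: hasp spans (162..206, 155..192), staple about (190,173), red pin (323,212), green (283,220). I'll zoom in next.

```bash
python3 - <<'E'
import cv2,numpy as np
a=cv2.imread("pics/a.png");b=cv2.imread("pics/b.png")
A=cv2.resize(a[150:210,290:355],None,fx=6,fy=6,interpolation=cv2.INTER_CUBIC)
B=cv2.resize(b[140:200,150:215],None,fx=6,fy=6,interpolation=cv2.INTER_CUBIC)
cv2.imwrite("pics/c.png",np.hstack([A,B]))
E
cat > h.py <<'E'
import numpy as np
from station import eyes
def ray(n,uv):
    c=eyes.get_calibration(n);K,R,t=(np.array(c[k]) for k in("camera_matrix","R","t"))
    p=np.linalg.solve(K,[*uv,1.])
    if n=="wrist":
        q=p[:2];th=np.hypot(*q);p=np.r_[q/max(th,1e-9)*np.sin(th),np.cos(th)]
    return -R.T@t,R.T@p
def atz(n,uv,z):
    o,d=ray(n,uv);return o+d*(z-o[2])/d[2]
def tri(a,ua,b,ub):
    (o1,d1),(o2,d2)=ray(a,ua),ray(b,ub)
    s=np.linalg.lstsq(np.c_[d1,-d2],o2-o1,rcond=None)[0]
    p,q=o1+s[0]*d1,o2+s[1]*d2;return (p+q)/2,np.linalg.norm(p-q)
def proj(n,X):
    c=eyes.get_calibration(n);K,R,t=(np.array(c[k]) for k in("camera_matrix","R","t"))
    p=R@X+t
    if n=="wrist":
        th=np.arctan2(np.hypot(*p[:2]),p[2]);q=p[:2]/np.hypot(*p[:2])*th
        return K[:2,:2]@q+K[:2,2]
    return (K@p)[:2]/p[2]
E
python3 - <<'E'
import cv2,numpy as np
from h import *
b=cv2.imread("pics/b.png").astype(int)
B,G,R=b[...,0],b[...,1],b[...,2]
for nm,m,reg in(("red",(R>130)&(G<70),(290,190,345,240)),("green",(G>R+25)&(G>B+15),(260,190,310,240))):
    v,u=np.nonzero(m);k=(u>reg[0])&(u<reg[2])&(v>reg[1])&(v<reg[3]);u,v=u[k],v[k]
    print(nm,k.sum(),u.mean(),v.mean(),atz("top",(u.mean(),v.mean()),.1).round(4))
m=((B>80)&(R<40)&(np.arange(512)[None]<200)).astype('uint8')
print(cv2.minAreaRect(max(cv2.findContours(m,0,2)[0],key=cv2.contourArea)))
for p in[(147,114),(55,135),(189,245),(88,272)]:print(p,atz("top",p,.13).round(4))
E
```

```text
red 82 324.4878048780488 211.3170731707317 [ 0.4915 -0.203   0.1   ]
green 95 282.87368421052633 219.16842105263157 [ 0.476  -0.1139  0.1   ]
((116.74949645996094, 192.1571044921875), (142.52664184570312, 95.14543151855469), 75.65067291259766)
(147, 114) [0.699 0.167 0.13 ]
(55, 135) [0.6578 0.3585 0.13  ]
(189, 245) [0.4264 0.0817 0.13  ]
(88, 272) [0.374  0.2895 0.13  ]
```

View pics/c.png

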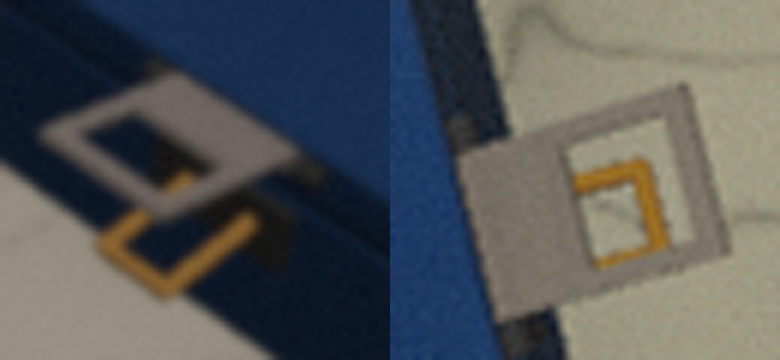

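```bash
python3 - <<'E'
from h import *
for n,a,b in[("tip+",(199.5,154.2),(315.8,186.3)),("tip-",(206.7,181.7),(296.7,171.7)),("hin+",(161.7,165.8),(339.7,175.8)),("hin-",(168,193.7),(319.7,161.7)),("st+",(192.8,166.3),(318,199.5)),("st-",(196.3,181.7),(306.7,190.5))]:
    p,e=tri("top",a,"scene",b);print(n,p.round(4),round(e,4))
s=np.array([atz("top",p,.08) for p in[(192.8,166.3),(196.3,181.7)]]);print(s.round(4))
E
```

```text
tip+ [0.6115 0.0567 0.1486] 0.0018
tip- [0.5558 0.0431 0.1508] 0.0036
hin+ [0.5925 0.1408 0.1211] 0.0038
hin- [0.5335 0.1269 0.1237] 0.0027
st+ [0.5958 0.0837 0.0728] 0.0046
st- [0.5611 0.0755 0.0754] 0.0038
[[0.5938 0.0806 0.08  ]
 [0.5599 0.0732 0.08  ]]
```

Hasp stands about 1.9 rad; the staple eye is near (0.572, 0.096). I'll fly over the hasp with the fingers shut and the closing line along the chest front.

```bash
python3 -m pendant '{"slide":[[2,4.5,0],[4,9,0],[6,13.5,0],[8,18,0],[10,22.5,0],[12,27,0],[14.1,31.5,0],[16.1,36,0],[18.1,40.5,0],[20.1,45,0],[22.2,49.5,0],[24.2,54,0]],"yaw":[0.12,0.25,0.38,0.51,0.64,0.77,0.9,1.03,1.16,1.29,1.42,1.515]}' 0; python3 -m pendant '{"slide":[[2,4.5,0],[4,9,0],[6,13.5,0],[8,18,0],[10,22.5,0],[11.7,25.9,0],[11.7,25.9,0]],"yaw":[0,0,0,0,0,0,0]}'
```

```text
t: 1.3
tcp_pos: [0.4531, -0.1519, 0.2313]
tcp_rot: [[-0.241, 0.97, 0.0], [0.97, 0.241, -0.0], [-0.0, 0.0, -1.0]]
ft_force: [1.2, -0.8, 0.9]
finger_gap: -0.0002
grip_force: 0.0
t: 2.0
tcp_pos: [0.571, 0.1116, 0.2312]
tcp_rot: [[-0.243, 0.97, 0.001], [0.97, 0.243, 0.004], [0.003, 0.002, -1.0]]
ft_force: [-0.1, 0.1, 0.1]
finger_gap: -0.0
grip_force: 0.0
```

```bash
python3 - <<'E'
from h import *
from station import r,eyes
import cv2
print(r.get_obs()["tcp_pos"])
a=eyes.snapshot("wrist");print(r.get_obs()["tcp_pos"])
cv2.imwrite("pics/d.png",a[:,:,::-1])
c=eyes.get_calibration("wrist");print(c["camera_matrix"].round(1).tolist())
for X in([.572,.0963,.08],[.5637,.13,.122],[.5770,.0769,.08]):print(proj("wrist",np.array(X)).round(1))
E
```

```text
[0.57104669 0.11159811 0.23123145]
[0.56987126 0.10828222 0.23080627]
[[297.3, 0.0, 253.6], [0.0, 297.3, 191.7], [0.0, 0.0, 1.0]]
[253.8 189. ]
[253.9 165.7]
[253.9 207. ]
```

View pics/d.png

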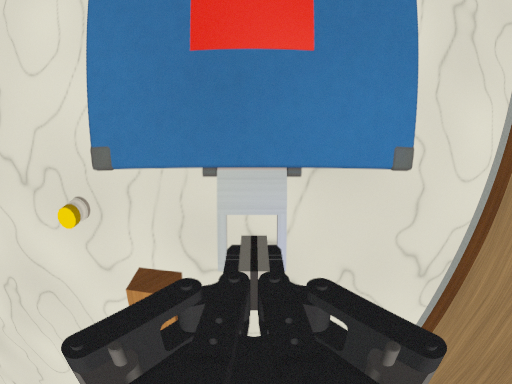

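Wrist view: hasp is centred at u≈252, hinge line v≈170, tip v≈272, chest edge level in the picture, so the alignment is good. Now I'll push the solid plate down along its arc.

```bash
python3 -m pendant '{"slide":[[0,0,-3],[0,0,-6],[0,0,-8],[0.07,-0.3,-9],[0.1,-0.4,-9.5],[0.14,-0.6,-10],[0.14,-0.6,-10.5],[0.2,-0.8,-11],[0.26,-1.1,-11.5],[0.3,-1.2,-11.8],[0.3,-1.26,-12.2],[0.3,-1.26,-12.2]],"yaw":[0,0,0,0,0,0,0,0,0,0,0,0]}'
```

```text
t: 3.25
tcp_pos: [0.5725, 0.0925, 0.1088]
tcp_rot: [[-0.237, 0.972, -0.001], [0.972, 0.237, -0.0], [-0.0, -0.001, -1.0]]
ft_force: [-0.1, 0.2, -0.4]
finger_gap: -0.0001
grip_force: 0.0
```

```bash
python3 -m pendant '{"slide":[[-0.05,0.2,-0.7],[-0.1,0.4,-1],[-0.14,0.6,-1.2],[-0.2,0.9,-1.4],[-0.28,1.2,-1.5],[-0.36,1.5,-1.6],[-0.43,1.75,-1.7],[-0.5,2,-1.8],[-0.53,2.15,-1.8],[-0.53,2.15,-1.8]],"yaw":[0,0,0,0,0,0,0,0,0,0]}'
```

```text
t: 4.25
tcp_pos: [0.5678, 0.1115, 0.0915]
tcp_rot: [[-0.235, 0.972, 0.0], [0.972, 0.235, -0.004], [-0.003, -0.001, -1.0]]
ft_force: [1.8, -10.5, 4.0]
finger_gap: -0.0002
grip_force: 5.2
```

```bash
python3 -m pendant '{"slide":[[-0.05,0.2,0],[-0.07,0.3,0],[-0.1,0.4,0],[-0.1,0.4,0]],"yaw":[0,0,0,0]}'
```

```text
t: 4.65
tcp_pos: [0.5677, 0.1116, 0.0916]
tcp_rot: [[-0.231, 0.973, 0.001], [0.973, 0.231, -0.008], [-0.008, -0.001, -1.0]]
ft_force: [5.6, -20.7, 5.1]
finger_gap: -0.0002
grip_force: 10.9
```

Contact at about 20 N with no further motion, so the hasp is shut, and this gives the eye as (0.572, 0.094). Next I'll retreat out and up, opening the fingers, and check.

```bash
python3 -m pendant '{"slide":[[0.5,-2,0],[0.9,-3.6,0.5],[0.9,-3.6,5],[0.9,-3.6,10],[0.9,-3.6,13],[0.9,-3.6,13]],"yaw":[0,0,0,0,0,0]}' 100; python3 - <<'E'
from h import *
from station import r,eyes
import cv2
print(r.get_obs()["tcp_pos"])
for X in([.572,.0941,.08],[.579,.065,.08]):print(proj("wrist",np.array(X)).round(1))
a=eyes.snapshot("wrist")
cv2.imwrite("pics/e.png",a[:,:,::-1])
E
```

```text
t: 5.25
tcp_pos: [0.5774, 0.0837, 0.2259]
tcp_rot: [[-0.237, 0.971, 0.008], [0.972, 0.237, 0.002], [0.0, 0.008, -1.0]]
ft_force: [0.3, -0.6, -1.1]
finger_gap: 0.0845
grip_force: 0.0
[0.57737634 0.08365258 0.22590187]
[250.7 167.9]
[250.7 196.2]
```

View pics/e.png

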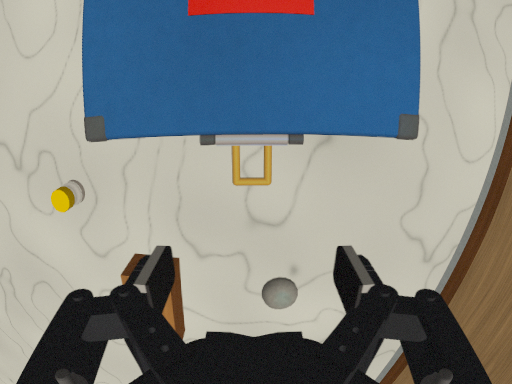

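The hasp hangs shut. The staple U shows at u 232..271, its outer bar at v 178..186.

```bash
python3 - <<'E'
from h import *
from station import r,eyes
print(r.get_obs()["tcp_pos"])
p=atz("wrist",(251.7,178),.08);q=atz("wrist",(251.7,186),.08)
i=np.array([-.237,.972,0])
print((p+i*.012).round(4),(q+i*.020).round(4))
l,rr=atz("wrist",(240,165),.08),atz("wrist",(263.5,165),.08);print(np.linalg.norm(l-rr))
E
python3 -m pendant '{"slide":[[-1,-5,0],[-2,-10,0],[-3.5,-14.8,0],[-5,-19.6,0],[-6.5,-24.4,0],[-8.4,-28.6,-1],[-8.4,-28.6,-2],[-8.4,-28.6,-2],[-8.4,-28.6,-2]],"yaw":[0,0,0,0,0,0,0,0,0]}'
python3 - <<'E'
from h import *
from station import r,eyes
import cv2
print(r.get_obs()["tcp_pos"])
print(proj("wrist",np.array([.4915,-.203,.106])).round(1))
a=eyes.snapshot("wrist");cv2.imwrite("pics/f.png",a[:,:,::-1])
a=a.astype(int);m=(a[...,0]>120)&(a[...,1]<80)&(a[...,2]<80)
n,lab,st,ce=cv2.connectedComponentsWithStats(m.astype('uint8'))
for k in range(1,n):
    if st[k,4]>100: print(st[k],ce[k].round(1),atz("wrist",ce[k],.1).round(4))
E
```

```text
[0.57633777 0.08304389 0.22361863]
[0.571  0.0957 0.08  ] [0.571  0.0953 0.08  ]
0.02322135972902782
t: 6.2
tcp_pos: [0.4917, -0.2022, 0.2007]
tcp_rot: [[-0.239, 0.971, -0.001], [0.971, 0.239, 0.001], [0.002, -0.0, -1.0]]
ft_force: [0.9, 0.3, 0.8]
finger_gap: 0.0852
grip_force: 0.0
[ 0.49165065 -0.20224181  0.20071979]
[254.4 196.4]
[242 184  27  26 532] [254.9 196.6] [ 0.493 -0.205  0.1  ]
[370 249  51  15 245] [394.4 254.1] [ 0.6477 -0.2318  0.1   ]
```

View pics/f.png

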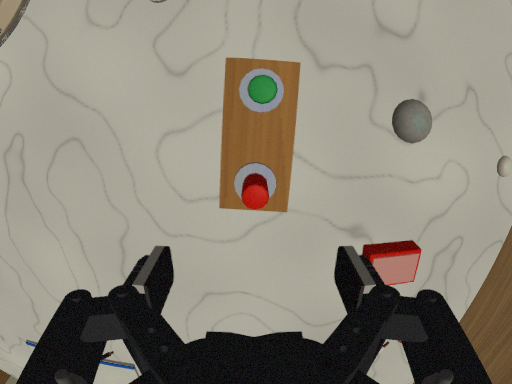

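Red handle top is at (255,198) with its collar at (255,183); green stands at (262,90).

```bash
python3 - <<'E'
from h import *
from station import r
print(atz("wrist",(255,183),.066).round(4),atz("wrist",(255.3,198),.106).round(4),r.get_obs()["tcp_pos"])
E
```

```text
[ 0.4927 -0.2028  0.066 ] [ 0.4931 -0.2041  0.106 ] [ 0.49206389 -0.2019507   0.20113472]
```

```bash
python3 -m pendant '{"slide":[[0.15,0,-4],[0.15,0,-8],[0.15,0,-11],[0.15,0,-12.7],[0.15,0,-12.7],[0.15,0,-12.7]],"yaw":[0,0,0,0,0,0]}' && python3 -m pendant '{"slide":[[0,0,0],[0,0,0],[0,0,0],[0,0,0],[0,0,0],[0,0,0],[0,0,0]],"yaw":[0,0,0,0,0,0,0]}' 0
```

```text
t: 6.85
tcp_pos: [0.4938, -0.2024, 0.0747]
tcp_rot: [[-0.239, 0.971, 0.0], [0.971, 0.239, 0.0], [0.0, 0.0, -1.0]]
ft_force: [0.5, -0.3, 0.5]
finger_gap: 0.0854
grip_force: 0.0
t: 7.55
tcp_pos: [0.493, -0.2041, 0.0749]
tcp_rot: [[-0.236, 0.972, 0.001], [0.972, 0.236, -0.001], [-0.001, 0.001, -1.0]]
ft_force: [-1.7, -0.3, 6.8]
finger_gap: 0.0226
grip_force: 58.4
```

```bash
python3 -m pendant '{"slide":[[0,0,2],[0,0,5],[0,0,8],[0,0,11.5],[0.5,2,12],[1.5,5.5,12],[2.5,9.5,12],[3.6,13.5,12],[4.6,17.5,12],[5.7,21.5,12],[6.8,25.5,12],[7.5,28.5,12]],"yaw":[0,0,0,0,0,0,0,0,0,0,0,0]}' && python3 -m pendant '{"slide":[[0.4,1.4,0],[0.4,1.4,-1],[0.4,1.4,-1],[0.4,1.4,-1]],"yaw":[0,0,0,0]}'
python3 - <<'E'
from h import *
from station import r,eyes
import cv2
print(r.get_obs()["tcp_pos"])
for X in([.5713,.0955,.08],[.5713,.0955,.112]):print(proj("wrist",np.array(X)).round(1))
a=eyes.snapshot("wrist")[100:300,150:350]
b=eyes.snapshot("scene")[100:220,230:350]
f=lambda x,n:cv2.resize(x[:,:,::-1],(400,400),interpolation=cv2.INTER_CUBIC)
cv2.imwrite("pics/g.png",np.hstack([f(a,2),f(b,4)]))
E
```

```text
t: 8.75
tcp_pos: [0.5682, 0.0841, 0.1944]
tcp_rot: [[-0.238, 0.971, 0.0], [0.971, 0.238, 0.001], [0.001, 0.001, -1.0]]
ft_force: [0.7, 0.3, -1.0]
finger_gap: 0.0223
grip_force: 58.8
t: 9.15
tcp_pos: [0.5712, 0.0928, 0.1835]
tcp_rot: [[-0.234, 0.972, -0.002], [0.972, 0.234, -0.002], [-0.001, -0.002, -1.0]]
ft_force: [-0.7, -0.3, 0.0]
finger_gap: 0.0226
grip_force: 58.8
[0.5711784  0.0927548  0.18352674]
[255.9 189.2]
[256. 202.]
```

View pics/g.png

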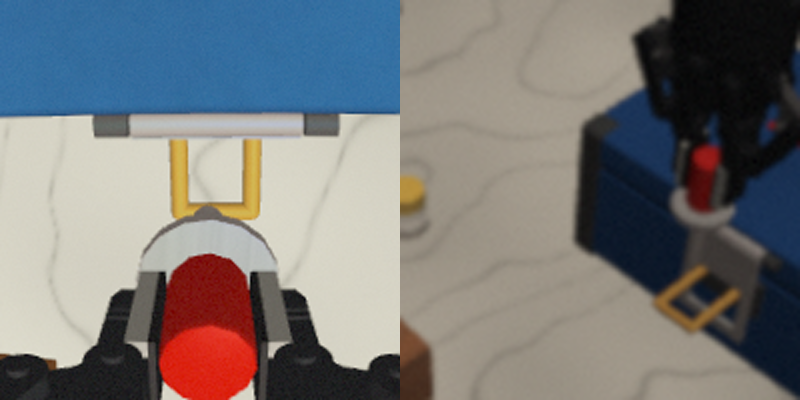

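The pin is held upright, tip at about (253.5,203.5); the staple opening is centred at u≈258, its inner bar edge at v≈202.

```bash
python3 - <<'E'
from h import *
from station import r
i=np.array([-.238,.971,0])
print(atz("wrist",(253.7,204.5),.113).round(4),(atz("wrist",(258,202),.08)+.012*i).round(4),r.get_obs()["tcp_pos"])
E
```

```text
[0.5706 0.0938 0.113 ] [0.5738 0.0964 0.08  ] [0.57165224 0.09329041 0.18414901]
```

```bash
python3 -m pendant '{"slide":[[0.25,0,0],[0.25,0,-1],[0.25,0,-2],[0.25,0,-2.4],[0.25,0,-2.4],[0.25,0,-2.4]],"yaw":[0,0,0,0,0,0]}'
python3 - <<'E'
from h import *
from station import r,eyes
import cv2
print(r.get_obs()["tcp_pos"])
a=eyes.snapshot("wrist")[120:280,170:330]
cv2.imwrite("pics/i.png",cv2.resize(a[:,:,::-1],None,fx=3,fy=3,interpolation=cv2.INTER_CUBIC))
E
```

```text
t: 9.85
tcp_pos: [0.5743, 0.0953, 0.16]
tcp_rot: [[-0.237, 0.972, -0.0], [0.972, 0.237, -0.0], [0.0, -0.0, -1.0]]
ft_force: [0.1, 0.2, -0.7]
finger_gap: 0.0221
grip_force: 58.8
[0.57425424 0.09533549 0.16004888]
```

View pics/i.png

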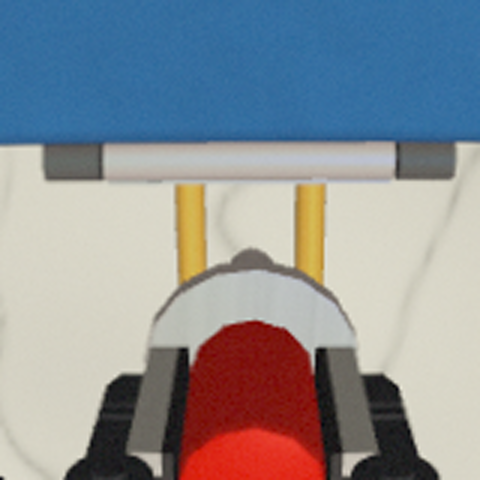

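Laterally the tip (u≈251) is centred between the bars (178..325). I'll move 2 mm inward for margin and lower it.

```bash
python3 -m pendant '{"slide":[[-0.05,0.2,-0.5],[-0.05,0.2,-1.2],[-0.05,0.2,-2],[-0.05,0.2,-3],[-0.05,0.2,-4],[-0.05,0.2,-5],[-0.05,0.2,-5.6],[-0.05,0.2,-5.9],[-0.05,0.2,-5.9]],"yaw":[0,0,0,0,0,0,0,0,0]}'
```

```text
t: 10.8
tcp_pos: [0.5737, 0.0972, 0.1008]
tcp_rot: [[-0.237, 0.972, -0.001], [0.972, 0.237, -0.0], [-0.0, -0.001, -1.0]]
ft_force: [-0.4, 0.0, -1.0]
finger_gap: 0.0226
grip_force: 58.8
```

```bash
python3 -m pendant '{"slide":[[0,0,-0.2],[0,0,-0.4],[0,0,-0.5],[0,0,-0.6],[0,0,-0.6]],"yaw":[0,0,0,0,0]}'
```

```text
t: 11.3
tcp_pos: [0.5738, 0.0972, 0.0952]
tcp_rot: [[-0.237, 0.972, -0.0], [0.972, 0.237, -0.0], [-0.0, -0.0, -1.0]]
ft_force: [-0.8, -0.8, -0.7]
finger_gap: 0.0226
grip_force: 58.8
```

Nearly seated, within 1 mm. I'll lower 1 mm more, then release and rise.

```bash
python3 -m pendant '{"slide":[[0,0,-0.1],[0,0,-0.1],[0,0,-0.1]],"yaw":[0,0,0]}';  python3 -m pendant '{"slide":[[0,0,0],[0,0,0],[0,0,0],[0,0,0],[0,0,0],[0,0,0]],"yaw":[0,0,0,0,0,0]}' 80; python3 -m pendant '{"slide":[[0,0,2],[0,0,5],[0,0,8],[0.7,-3,11],[1.9,-8,13],[1.9,-8,13],[1.9,-8,13]],"yaw":[0,0,0,0,0,0,0]}'
python3 - <<'E'
from h import *
from station import r,eyes
import cv2
a=eyes.snapshot("wrist")[60:260,150:350]
b=eyes.snapshot("scene")[130:230,160:360]
f=lambda x,w:cv2.resize(x[:,:,::-1],(w,400),interpolation=cv2.INTER_CUBIC)
cv2.imwrite("pics/k.png",np.hstack([f(a,400)[:,50:350],f(b,800)[:,200:700]]))
E
```

```text
t: 11.6
tcp_pos: [0.5739, 0.0972, 0.0949]
tcp_rot: [[-0.237, 0.972, 0.001], [0.972, 0.237, -0.0], [-0.0, 0.0, -1.0]]
ft_force: [-1.8, -1.0, 6.2]
finger_gap: 0.0226
grip_force: 59.8
t: 12.2
tcp_pos: [0.5738, 0.0972, 0.0942]
tcp_rot: [[-0.237, 0.972, -0.0], [0.972, 0.237, -0.0], [-0.0, -0.0, -1.0]]
ft_force: [-0.4, 0.1, 0.7]
finger_gap: 0.0682
grip_force: 0.0
t: 12.9
tcp_pos: [0.5932, 0.0151, 0.2247]
tcp_rot: [[-0.233, 0.972, 0.001], [0.972, 0.233, -0.001], [-0.001, 0.001, -1.0]]
ft_force: [-0.1, -0.1, -0.7]
finger_gap: 0.0684
grip_force: 0.0
```

View pics/k.png

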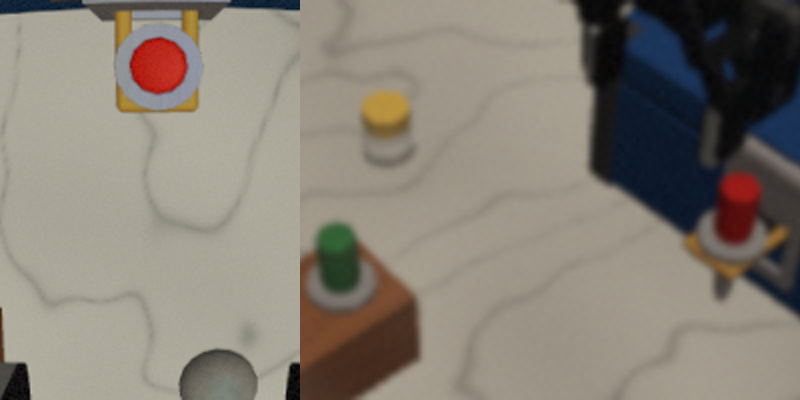

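The red pin stands upright with its collar on the staple, crop (158,65). Its shank shows below the loop at (722,285), the hasp is shut behind it, and the green pin is still in the block at (338,265).

```bash
python3 -c "
from station import r
print(r.close_job())"
```

```text
the job is handed in; nothing more can be done
None
```

The chest is locked and the job handed in at about 13 s: the hasp is shut over the staple, the red pin is seated with its collar on the loop and released, and the green pin is untouched in its block.

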